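# Slide a test tile under the spring clip

### The job

A terracotta test tile lies in the channel of the tile holder. With one fingertip hold the clip's long thumb plate down so that its jaw stands open, and meanwhile push the tile along the channel under the jaw with the other fingertip; keep the plate down until the tile rests fully against the end stop, then let go so that the clip closes on the tile. Only push the tile, never lift it, and leave the other things on the table alone.

Things in the scene. Friction and masses are not known exactly. Their poses are not given: they have to be found in the camera images.
- holder: Aluminium base plate fixed to the table, 200 (x) x 80 (y) x 12 mm; origin: centre of its underside; +x is the pushing direction, z up. On top, a channel along x on y = 0 between two guide strips, 5 mm high, 52 mm apart, ends at the end stop. The steel spring clip is a lever on a rod along x at y = 36, z = 24 mm, standing up to 36 mm above the table shut, 53 mm open.
- plate_mid (a point): Middle of the clip's thumb plate (top face, clip shut), fixed in the holder at x -27.5, y 66, z 28 mm. The plate, x -90 to 35, y 44 to 90 mm, overhangs the base's +y side beside the channel and slopes up outward by 0.36 rad. Pressed to joint 0.36 it is level, 17 mm above the table: a second fingertip at that height meets the tile's end. A finger may press anywhere and slide along it.
- clip (a joint): Angle of the spring clip (rad): 0 shut and empty, grows as the thumb plate is pressed down, at most 0.46. Above about 0.24 the tile passes under the jaw; about 0.23 with the jaw resting on the tile. About 6 N at the middle of the plate hold it at 0.36; released, it shuts by itself.
- jaw_front (a point): Lower near end of the shut jaw, fixed in the holder at x 45, y -14, z 13.5 mm. The jaw pad is 30 mm long (x 45 to 75), 10 mm wide (y -19 to -9) and hangs over the channel; shut, it is 1.5 mm above the channel floor and its blunt end blocks the tile.
- stop_foot (a point): Foot of the end stop's near face on the channel's centre line, fixed in the holder at x 77, y 0, z 12 mm (the channel floor). The stop is 10 mm high, 60 mm wide.
- tile: Loose terracotta test tile, 60 (x, along the channel) x 44 (y) x 12 mm, about 70 g, with three pale stripes on top. Origin: centre of its underside, 12 mm above the table. Against the end stop its origin is at x = +47 mm in the holder's frame. It starts on the channel floor in front of the jaw.
- oxide_pot_3: Bystander, leave alone: small grey-beige glaze pot with white cap, 32 mm wide, 55 mm tall. Origin: centre of its underside.
- stick_short: Bystander, leave alone: boxwood modelling stick, 136 x 11 x 7 mm. Origin: centre of its underside.
- cap_blue: Bystander, leave alone: blue bottle cap, 28 mm wide, 12 mm high. Origin: centre of its underside.
- rib_kidney: Bystander, leave alone: wooden kidney-shaped rib, 52 x 92 x 9 mm. Origin: centre of its underside.
- loquat_2: Bystander, leave alone: orange loquat fruit, 40 x 32 x 31 mm. Origin: centre of its underside.
- clay_chip: Bystander, leave alone: porcelain offcut, 15 x 24 x 8 mm. Origin: centre of its underside.
Mind the look-alikes: they are no part of the job. Several things have the shape of the tile; the one meant has the colours described above.

How it is judged:
By the outcome, as a careful person would: the job done as asked, in the order asked, and still so for the second after the job is handed in, with the robot touching nothing.
It also fails if it takes over 42 s, if anything falls off the work surface, if the arm or the gripper's body presses on something with over 40 N, if the wrist force passes 120 N, or if a joint passes its speed limit or range.

### The arm

A 6-joint arm with a two-finger parallel gripper is mounted at the origin on a cart in front of the work surface, level with it; the furniture and walls round the work are solid. World frame = base frame: x ahead of the robot, y to its left, z up, the work surface at z = 0. Lengths are in m, angles in rad, forces in N, time in s.
With the tool pointing down it reaches from about 0.35 to 0.875 m from the base axis. Payload 4.2 kg.
Tool frame: the origin (TCP) lies on the centre line of the jaws, within the pads' length; the fingertips stand 25 mm ahead of it and the grasp point (between the pads) lies 6 mm ahead of it (ctrl.finger_overhang is the distance from the TCP to the fingertips, in m); z points along the fingers, y is the line along which they close (so a half turn about z gives the same grasp; the last joint's range is limited). The gripper opens to 87 mm and grips with 3 to 60 N. Pads are 19 mm wide; open, the fingers measure 117 mm over their backs; the gripper's body (75 mm by 190 mm) begins 51 mm behind the grasp point.
Start: joints at [-0.925, 0.385, 0.008, 0, -1.194, -0.259], TCP at [0.236, -0.579, 0.223] pointing down, gripper open.
Joint ranges: [-3.14, 3.14], [-1.21, 2.06], [-1.07, 1.41], [-3.16, 2.05], [-2.99, -0.16], [-3.1, 3.1]. Speed limits (rad/s): [2.79, 2.79, 3.14, 3.14, 3.14, 3.14].

### API

Orientations are given as a unit quaternion [x, y, z, w].
In Python, from workcell import sensors, grab_frame, camera_model, ctrl gives the robot as it stands.
- The arm moves only by the tool servo_tool, never from a script. Its argument "increments" is a list of rows, each an object of numbers: "dx", "dy", "dz": the shift along the tool's x, y, z in m; "roll": the turn about the tool's z in degrees. In form: [{"dx": .., "dy": .., "dz": .., "roll": ..}, ...]. A call has 1 to 5 rows; each row shifts and turns the commanded pose from where the row before left it, along the tool's axes as they then stand; what a row does not reach is not made up. A row lasts 1/10 s, in which the tool goes at most 50 mm and 8.59 degrees, less where a joint would pass 70% of its speed; a pose out of reach is approached as far as the arm can. A call with a gripper value outside its range is refused whole. "hand" is the finger opening in m, from 0 to 0.087, set as the call begins (left out, the last holds). The fingers move at their own pace and stop on an object; "newtons" is the grip in N (left out, the last holds). Time passes only in rows, so rows that do not move let the fingers close. It gives the time, the measured TCP pose, the force, the opening and the grip force at its end, in the units of the state.
- sensors.observe(): the state, without advancing time (a new reading comes with each control period).
- grab_frame(name): name is "scene" or "top" or "wrist"; returns (picture, depth): 400x640x3 uint8, red, green, blue; 400x640 float32, m along the optical axis (not along the pixel's ray), 0 where there is no reading.
- camera_model(name): a dict with "fx", "fy", "cx", "cy" (pixels), "R" (3x3) and "t" (3): a world point X has camera coordinates R X + t. Camera axes: x right, y down, z forward; pixel columns grow to the right and rows downward; lengths in m; the calibration is good to about 2 mm. The wrist camera is an equidistant fisheye: a pixel r from the principal point sees the ray r / f radians off the axis. A picture is of the moment at which its call begins: read the wrist's pose just before it. camera_model takes no time and is no camera call; for the wrist camera it gives the pose at the moment of the call.
- ctrl.job_done(): hands the job in; it is judged then, once.
The state is a dict: "clock": time; "joints": joint angles; "joint_vel": joint speeds; "joint_torque": joint torques, N m; "eef_pos": TCP position; "eef_rot": TCP orientation; "wrist_force": force on the tool from outside, world axes, zero at the start; "wrist_torque": the same for the moment, N m; "gripper_width": finger opening in m; "grip_force": force on a finger pad.
Only numpy, scipy, OpenCV 4.12 (cv2) and the standard library are available. Lean on these libraries where they do the work, as an engineer would, in place of code of your own. Each camera call takes 0.05 s, during which the arm holds its last target. There are 200 camera calls.

## Working session

There is one attempt and no reset: what is moved stays moved. The work goes in short steps, Python scripts to look and compute and a tool call to move; the robot and the scene stay as the last step left them, time stands still between calls to the robot, and variables do not carry over. Pictures are saved under pics/ and viewed, at most 10 in all, crops included, and the job is handed in when it is done.

Besides the shell and the picture viewer there is one more tool, called after "Emit:" by a JSON object that holds its "op" and its "data", one argument or row to a line. servo_tool: Moves the arm, as the interface text tells. Its arguments: {"type":"object","properties":{"increments":{"type":"array","items":{"type":"object","properties":{"dx":{"type":"number"},"dy":{"type":"number"},"dz":{"type":"number"},"roll":{"type":"number"}}}},"hand":{"type":"number"},"newtons":{"type":"number"}},"required":["increments"]}

```bash
mkdir -p pics; python3 - <<'E'
from workcell import sensors, grab_frame, camera_model, ctrl
import cv2,numpy as np
print(sensors.observe())
for n in("top","scene"):
    p,d=grab_frame(n); cv2.imwrite(f"pics/{n}0.png",p[:,:,::-1]); np.savez(f"{n}0.npz",p=p,d=d)
    print(n,camera_model(n))
E
```

```text
{'clock': 0.0, 'joints': array([-9.25378594e-01,  3.85612289e-01,  6.58757513e-03, -5.21130350e-04,
       -1.19396250e+00, -2.58564442e-01]), 'joint_vel': array([ 0.00048828, -0.00086434, -0.00132774, -0.0012303 ,  0.00218141,
        0.00099522]), 'joint_torque': array([ 7.47900208e-05, -3.90663207e+01,  1.87405944e+01,  4.21999902e+00,
        1.09414832e-02, -1.99433607e-04]), 'eef_pos': array([ 0.23556897, -0.57824952,  0.22200769]), 'eef_rot': array([-1.92128283e-01,  9.81369178e-01,  1.09121001e-03, -2.60585067e-04]), 'wrist_force': array([ 0.34392644, -0.29979419, -0.358157  ]), 'wrist_torque': array([-0.00177799,  0.02685646, -0.02882062]), 'grip_force': 0.0, 'gripper_width': 0.08707684554456004}
top {'fx': 506.4989855399389, 'fy': 506.4989855399389, 'cx': 327.69739652775166, 'cy': 200.78341998965072, 'R': array([[-0.00704302, -0.99991618, -0.01086393],
       [-0.98887689,  0.00857857, -0.14848872],
       [ 0.14856947,  0.00969728, -0.98885443]]), 't': array([0.02895911, 0.58223973, 0.91437695])}
scene {'fx': 472.42700701385235, 'fy': 472.42700701385235, 'cx': 323.0659841628549, 'cy': 193.57302455365445, 'R': array([[ 0.52178423, -0.85295822, -0.01426476],
       [-0.38018422, -0.21753776, -0.89896456],
       [ 0.76367609,  0.47448877, -0.43778903]]), 't': array([-0.28216897,  0.28073118,  0.48859311])}
```

View pics/top0.png

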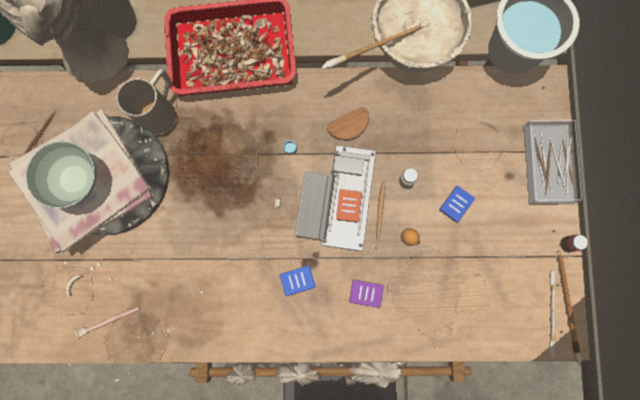

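View pics/scene0.png

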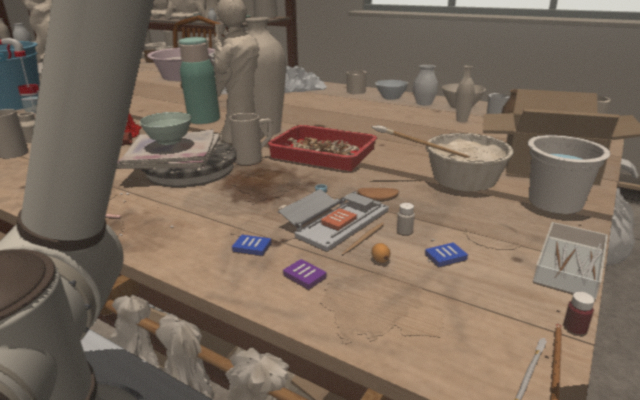

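The terracotta tile with pale stripes sits in the holder at (349,206) in the top view. The look-alikes are blue at (297,281), purple at (366,293) and blue at (457,204). The thumb plate is on the left at (317,206) and the jaw is near (350,163). Next I'll measure these.

```bash
cat > h.py <<'E'
import cv2,numpy as np
from workcell import sensors, grab_frame, camera_model, ctrl
def ray(n,uv,z,M=None):
    M=M or camera_model(n); uv=np.atleast_2d(uv).astype(float)
    d=np.c_[(uv[:,0]-M['cx'])/M['fx'],(uv[:,1]-M['cy'])/M['fy'],np.ones(len(uv))]@M['R']
    c=-M['R'].T@M['t']; return c+d*((z-c[2])/d[:,2])[:,None]
def rect(mask):
    c=max(cv2.findContours(mask.astype(np.uint8),0,1)[0],key=cv2.contourArea); return c[:,0],cv2.contourArea(c)
E
python3 - <<'E'
from h import *
f=np.load('top0.npz');p=f['p'].astype(int);d=f['d'];M=camera_model('top')
def world(d):
    v,u=np.mgrid[:400,:640]; P=np.stack([(u-M['cx'])/M['fx']*d,(v-M['cy'])/M['fy']*d,d],-1); return (P-M['t'])@M['R']
W=world(d)
r,g,b=p[...,0],p[...,1],p[...,2]
roi=np.zeros(r.shape,bool);roi[140:255,290:380]=1
tm=roi&(r>150)&(g<120)&(r-b>70)
tm=cv2.morphologyEx(tm.astype(np.uint8),cv2.MORPH_CLOSE,np.ones((5,5)))
c,a=rect(tm);X=ray('top',c,.024)[:,:2]
R=cv2.minAreaRect((X*1000).astype(np.float32));print('tile',a,R, 'z',np.median(W[tm>0][:,2]))
hm=roi&(abs(r-b)<25)&(r>110)
c,a=rect(hm);X=ray('top',c,.012)[:,:2];print('holder',a,cv2.minAreaRect((X*1000).astype(np.float32)))
wm=roi&(abs(r-b)<30)&(r>190)
c,a=rect(cv2.morphologyEx((wm|(tm>0)).astype(np.uint8),cv2.MORPH_CLOSE,np.ones((7,7))));X=ray('top',c,.012)[:,:2];R2=cv2.minAreaRect((X*1000).astype(np.float32));print('white',a,R2,cv2.boxPoints(R2))
big=cv2.resize(p[135:260,285:385].astype(np.uint8)[:,:,::-1],None,fx=4.8,fy=4.8,interpolation=2)
s=np.load('scene0.npz')['p'][180:255,270:400,::-1]; s=cv2.resize(s,None,fx=2.4,fy=2.4,interpolation=2)
o=np.zeros((600,800,3),np.uint8);o[:600,:480]=big[:600,:480];o[:s.shape[0],480:480+312]=s[:,:312];cv2.imwrite('pics/crop.png',o)
for uv in[(306,205),(317,205),(324,205),(331,205),(350,165),(353,153),(345,235)]: print(uv,W[uv[1],uv[0]].round(4))
E
```

```text
tile 4.0 ((548.95458984375, -13.58712387084961), (11.44514274597168, 39.853816986083984), 8.105561256408691) z 0.023162137046220617
holder 5705.0 ((598.1813354492188, 10.2991943359375), (133.46458435058594, 200.90045166015625), 81.36842346191406)
white 3535.0 ((595.0781860351562, -16.606910705566406), (77.66949462890625, 197.9611053466797), 81.42050170898438) [[491.41183  -40.24102 ]
 [687.15765  -69.77316 ]
 [698.7445     7.027199]
 [502.99872   36.55934 ]]
(306, 205) [0.5762 0.066  0.0331]
(317, 205) [0.5772 0.0452 0.0247]
(324, 205) [0.577  0.0317 0.0257]
(331, 205) [0.5788 0.0183 0.0122]
(350, 165) [ 0.6551 -0.0193  0.0263]
(353, 153) [ 0.6807 -0.0258  0.0195]
(345, 235) [ 0.5201 -0.0083  0.011 ]
```

View pics/crop.png

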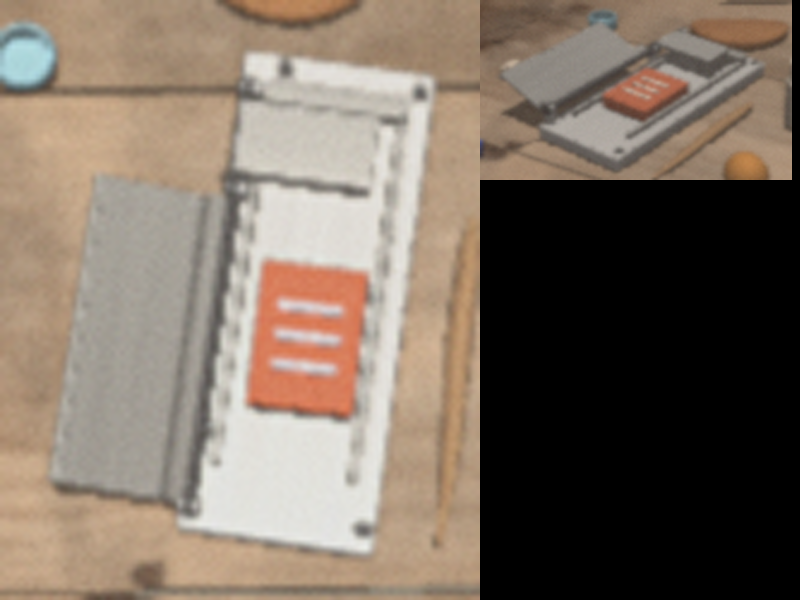

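The crop shows the terracotta tile with three pale stripes in the channel, the plate to its left and the jaw cover above it. I'll measure the tile again with a better mask, then compute the tool move.

```bash
python3 - <<'E'
from h import *
f=np.load('top0.npz');p=f['p'].astype(int)
r,b=p[...,0],p[...,2]
roi=np.zeros(r.shape,bool);roi[180:225,332:366]=1
tm=cv2.morphologyEx((roi&(r-b>60)).astype(np.uint8),cv2.MORPH_CLOSE,np.ones((7,7)))
c,a=rect(tm);R=cv2.minAreaRect((ray('top',c,.024)[:,:2]*1000).astype(np.float32));print('tile',a,R)
yaw=np.radians(-8.58);ex=np.array([np.cos(yaw),np.sin(yaw)]);ey=np.array([-ex[1],ex[0]])
H=np.array([.595,-.0166]);t=np.array(R[0])/1000;print('tile in holder',(t-H)@ex,(t-H)@ey)
from scipy.spatial.transform import Rotation as Q
s=sensors.observe();T=Q.from_quat(s['eef_rot']).as_matrix();print(T.round(3))
print('tool y angle deg',np.degrees(np.arctan2(T[1,1],T[0,1])),'x',np.degrees(np.arctan2(T[1,0],T[0,0])), 'target y dir 81.42 or -98.58')
E
```

```text
tile 625.0 ((576.952392578125, -15.655811309814453), (42.83040237426758, 58.90202713012695), 82.67669677734375)
tile in holder -0.017986491650256987 -0.0017589042191164229
[[-0.926 -0.377 -0.001]
 [-0.377  0.926  0.002]
 [ 0.     0.002 -1.   ]]
tool y angle deg 112.15598053477204 x -157.84400702979198 target y dir 81.42 or -98.58
```

Emit:
{"op": "servo_tool", "data": {
  "increments": [
    {"roll":7.7},
    {"roll":7.7},
    {"roll":7.7},
    {"roll":7.6},
    {"dx":-0.0145,"dy":0.0458}
  ],
  "hand": 0.051
}}

```text
invalid input
```

Emit:
{"op": "servo_tool", "data": {
  "increments": [
    {"dx":-0.0145,"dy":0.0458},
    {"dx":-0.0145,"dy":0.0458},
    {"dx":-0.0145,"dy":0.0458},
    {"dx":-0.0145,"dy":0.0458},
    {"dx":-0.0145,"dy":0.0458}
  ]
}}

```text
invalid input
```

Emit:
{"op": "servo_tool", "data": {
  "increments": [
    {"dx":-0.0145,"dy":0.0458},
    {"dx":-0.0145,"dy":0.0458},
    {"dx":-0.0145,"dy":0.0458},
    {"dx":-0.0145,"dy":0.0458},
    {"dx":-0.0145,"dy":0.0458}
  ]
}}

```text
invalid input
```

Emit:
{"op": "servo_tool", "data": {
  "increments": [
    {"dx":-0.0145,"dy":0.0458},
    {"dx":-0.0145,"dy":0.0458},
    {"dx":-0.0145,"dy":0.0458},
    {"dz":0.04},
    {"dz":0.04}
  ]
}}

```text
invalid input
```

```bash
cat > st.py <<'E'
from h import *
from scipy.spatial.transform import Rotation as Q
yaw=np.radians(-8.58);ex=np.array([np.cos(yaw),np.sin(yaw)]);ey=np.array([-ex[1],ex[0]]);H=np.array([.595,-.0166])
def st():
    s=sensors.observe();T=Q.from_quat(s['eef_rot']).as_matrix();q=s['eef_pos'][:2]-H
    print('clock %.2f'%s['clock'],'TCP holder mm',(1000*np.array([q@ex,q@ey,s['eef_pos'][2]])).round(1),'tooly deg',np.degrees(np.arctan2(T[1,1],T[0,1])).round(2),'F',s['wrist_force'].round(1),'w',s['gripper_width'].round(4),'tilt',T[2].round(3))
E
python3 - <<'E'
from st import *
st(); 
for n in('wrist','scene'):
    p,d=grab_frame(n);cv2.imwrite(f'pics/{n}1.png',p[:,:,::-1]);np.savez(n+'1.npz',p=p,d=d,**{k:np.array(v) for k,v in camera_model(n).items()})
E
```

```text
Traceback (most recent call last):
  File "st.py", line 6, in st
    print('clock %.2f'%s['clock'],'TCP holder mm',(1000*np.array([q@ex,q@ey,s['eef_pos'][2]])).round(1),'tooly deg',np.degrees(np.arctan2(T[1,1],T[0,1])).round(2),'F',s['wrist_force'].round(1),'w',s['gripper_width'].round(4),'tilt',T[2].round(3))
                                                                                                                                                                                                     ^^^^^^^^^^^^^^^^^^^^^^^^
AttributeError: 'float' object has no attribute 'round'
```

Emit:
{"op": "servo_tool", "data": {
  "increments": [
    {"dx":0,"dy":0,"dz":0,"roll":7.7},
    {"dx":0,"dy":0,"dz":0,"roll":7.7},
    {"dx":0,"dy":0,"dz":0,"roll":7.7},
    {"dx":0,"dy":0,"dz":0,"roll":7.6},
    {"dx":-0.0145,"dy":0.0458,"dz":0,"roll":0}
  ],
  "hand": 0.051
}}

```text
clock: 0.6
eef_pos: [0.2556, -0.5379, 0.2214]
eef_rot: [0.078, 0.997, 0.0, -0.001]
wrist_force: [1.8, 1.2, -0.7]
gripper_width: 0.0558
grip_force: 0.0
```

Emit:
{"op": "servo_tool", "data": {
  "increments": [
    {"dx":-0.0145,"dy":0.0458,"dz":0,"roll":0},
    {"dx":-0.0145,"dy":0.0458,"dz":0,"roll":0},
    {"dx":-0.0145,"dy":0.0458,"dz":0,"roll":0},
    {"dx":-0.0145,"dy":0.0458,"dz":0,"roll":0},
    {"dx":-0.0145,"dy":0.0458,"dz":0,"roll":0}
  ]
}}

```text
clock: 1.1
eef_pos: [0.3628, -0.3181, 0.2229]
eef_rot: [0.075, 0.997, 0.0, -0.0]
wrist_force: [1.1, -0.1, -0.3]
gripper_width: 0.0512
grip_force: 0.0
```

Emit:
{"op": "servo_tool", "data": {
  "increments": [
    {"dx":-0.0145,"dy":0.0458,"dz":0,"roll":0},
    {"dx":-0.0145,"dy":0.0458,"dz":0,"roll":0},
    {"dx":-0.0145,"dy":0.0458,"dz":0,"roll":0},
    {"dx":-0.0145,"dy":0.0458,"dz":0,"roll":0},
    {"dx":-0.0145,"dy":0.0458,"dz":0,"roll":0}
  ]
}}

```text
clock: 1.6
eef_pos: [0.4685, -0.1023, 0.2231]
eef_rot: [0.074, 0.997, 0.0, -0.0]
wrist_force: [0.9, -0.4, 0.2]
gripper_width: 0.0507
grip_force: 0.0
```

Emit:
{"op": "servo_tool", "data": {
  "increments": [
    {"dx":-0.0145,"dy":0.0458,"dz":0,"roll":0},
    {"dx":-0.0145,"dy":0.0458,"dz":0,"roll":0},
    {"dx":-0.0145,"dy":0.0458,"dz":0,"roll":0},
    {"dx":0,"dy":0,"dz":0.04,"roll":0},
    {"dx":0,"dy":0,"dz":0.04,"roll":0}
  ]
}}

```text
clock: 2.1
eef_pos: [0.5327, 0.0271, 0.1426]
eef_rot: [0.073, 0.997, 0.001, 0.001]
wrist_force: [-0.4, -0.4, -0.7]
gripper_width: 0.0512
grip_force: 0.0
```

```bash
sed -i "s/s\['gripper_width'\].round(4)/round(s['gripper_width'],4)/" st.py
python3 - <<'E'
from st import *
st(); 
for n in('wrist','scene'):
    p,d=grab_frame(n);cv2.imwrite(f'pics/{n}1.png',p[:,:,::-1]);np.savez(n+'1.npz',p=p,d=d,**{k:np.array(v) for k,v in camera_model(n).items()})
E
```

```text
clock 2.10 TCP holder mm [-68.1  33.9 142.6] tooly deg 81.6 F [-0.4 -0.4 -0.7] w 0.0512 tilt [-0.002  0.002 -1.   ]
```

View pics/wrist1.png

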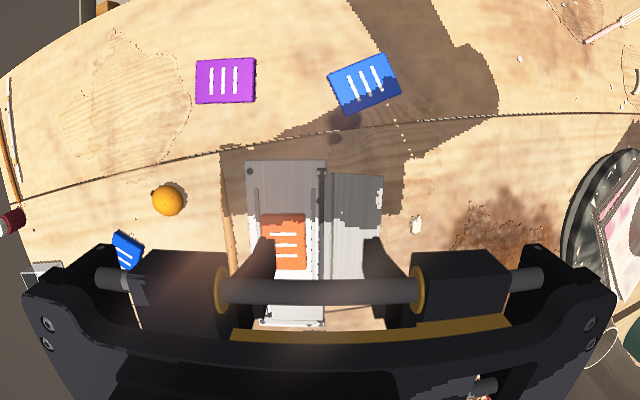

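The wrist view shows the tile's near end at about row 213, columns 262-305, the base's near end at row 161, and the plate at columns 327-382. I'll cast these through the fisheye model to check.

```bash
python3 - <<'E'
from st import *
M=np.load('wrist1.npz');print(M['fx'],M['cx'],M['cy']);c=-M['R'].T@M['t'];print('cam',c)
def wr(uv,z):
    q=np.array([(uv[0]-M['cx'])/M['fx'],(uv[1]-M['cy'])/M['fy']]);r=np.hypot(*q);d=np.r_[q/r*np.sin(r),np.cos(r)]@M['R']
    X=c+d*(z-c[2])/d[2];x=X[:2]-H;return (1000*np.array([x@ex,x@ey])).round(1)
p=M['p'].astype(int)
m=(p[...,0]-p[...,2]>90)&(p[...,1]<140);m[:200]=0;m[290:]=0;m[:,:250]=0;m[:,310:]=0
ys,xs=np.where(m);print(ys.min(),xs.min(),xs.max())
for col in(270,280,295,302):print('tile trail',col,wr((col,ys[xs==col].min()-.5),.024))
for row in (220,228,235):print('tile sides',row,wr((xs[ys==row].min()-.5,row),.024),wr((xs[ys==row].max()+.5,row),.024))
for n,uv,z in(('base nearR corner',(246,161),.012),('base near + corner',(325,161),.012),('plate near outer',(382,176),.036),('plate near inner',(328,173),.02)):print(n,wr(uv,z))
E
```

```text
309.70691628693146 318.79214684871084 202.4005976186828
cam [0.44904169 0.03739161 0.29720643]
217 261 305
tile trail 270 [-50.3 -15.4]
tile trail 280 [-49.4  -5.8]
tile trail 295 [-57.5   8.6]
tile trail 302 [-57.5  15.2]
tile sides 220 [-53.8 -23.4] [-54.   16.6]
tile sides 228 [-45.6 -24.9] [-46.   17.4]
tile sides 235 [-38.8  16.3] [-38.8  17.3]
base nearR corner [-108.5  -38.1]
base near + corner [-107.8   36.6]
plate near outer [-98.9  86. ]
plate near inner [-98.   39.2]
```

```bash
python3 - <<'E'
from st import *
st()
M=camera_model('wrist');p,d=grab_frame('wrist');M2=camera_model('wrist');print(np.abs(M['t']-M2['t']).max())
c=-M['R'].T@M['t'];print('cam',c)
v,u=np.mgrid[:400,:640];qx=(u-M['cx'])/M['fx'];qy=(v-M['cy'])/M['fy'];r=np.hypot(qx,qy)+1e-9
D=np.stack([qx/r*np.sin(r),qy/r*np.sin(r),np.cos(r)],-1)
W=(D/D[...,2:]*d[...,None]-M['t'])@M['R']
def hf(X):x=X[...,:2]-H;return np.stack([x@ex,x@ey,X[...,2]],-1)*1000
Hw=hf(W)
for col in(260,290,315):
    print(col,[(row,*Hw[row,col].round(0).astype(int)) for row in list(range(155,168,2))+list(range(208,222,2))])
cv2.imwrite('pics/w2.png',cv2.resize(p[150:290,220:400,::-1],None,fx=4,fy=4,interpolation=2))
f=np.load('scene1.npz')
cv2.imwrite('pics/s2.png',cv2.resize(f['p'][130:270,240:440,::-1],None,fx=4,fy=4,interpolation=2))
E
```

```text
clock 2.20 TCP holder mm [-73.   30.7 137.7] tooly deg 81.44 F [-1.2 -0.4 -0.4] w 0.051 tilt [ 0.012 -0.005 -1.   ]
0.003342624224804358
cam [0.44942993 0.03683767 0.29998989]
260 [(155, np.int64(-111), np.int64(-28), np.int64(-2)), (157, np.int64(-109), np.int64(-28), np.int64(-1)), (159, np.int64(-107), np.int64(-28), np.int64(-1)), (161, np.int64(-105), np.int64(-28), np.int64(-1)), (163, np.int64(-103), np.int64(-29), np.int64(-2)), (165, np.int64(-101), np.int64(-29), np.int64(-1)), (167, np.int64(-100), np.int64(-28), np.int64(5)), (208, np.int64(-62), np.int64(-27), np.int64(17)), (210, np.int64(-60), np.int64(-27), np.int64(17)), (212, np.int64(-58), np.int64(-27), np.int64(18)), (214, np.int64(-55), np.int64(-28), np.int64(15)), (216, np.int64(-54), np.int64(-28), np.int64(17)), (218, np.int64(-52), np.int64(-28), np.int64(17)), (220, np.int64(-50), np.int64(-28), np.int64(17))]
290 [(155, np.int64(-111), np.int64(2), np.int64(0)), (157, np.int64(-109), np.int64(2), np.int64(-2)), (159, np.int64(-107), np.int64(1), np.int64(-3)), (161, np.int64(-105), np.int64(1), np.int64(-
[... 505 characters left out ...]
5, np.int64(-111), np.int64(26), np.int64(-1)), (157, np.int64(-109), np.int64(26), np.int64(1)), (159, np.int64(-107), np.int64(26), np.int64(0)), (161, np.int64(-105), np.int64(26), np.int64(-2)), (163, np.int64(-103), np.int64(26), np.int64(-1)), (165, np.int64(-101), np.int64(26), np.int64(-2)), (167, np.int64(-100), np.int64(26), np.int64(3)), (208, np.int64(-60), np.int64(26), np.int64(11)), (210, np.int64(-59), np.int64(26), np.int64(12)), (212, np.int64(-57), np.int64(26), np.int64(12)), (214, np.int64(-55), np.int64(26), np.int64(12)), (216, np.int64(-52), np.int64(26), np.int64(12)), (218, np.int64(-50), np.int64(26), np.int64(12)), (220, np.int64(-48), np.int64(26), np.int64(12))]
```

View pics/s2.png

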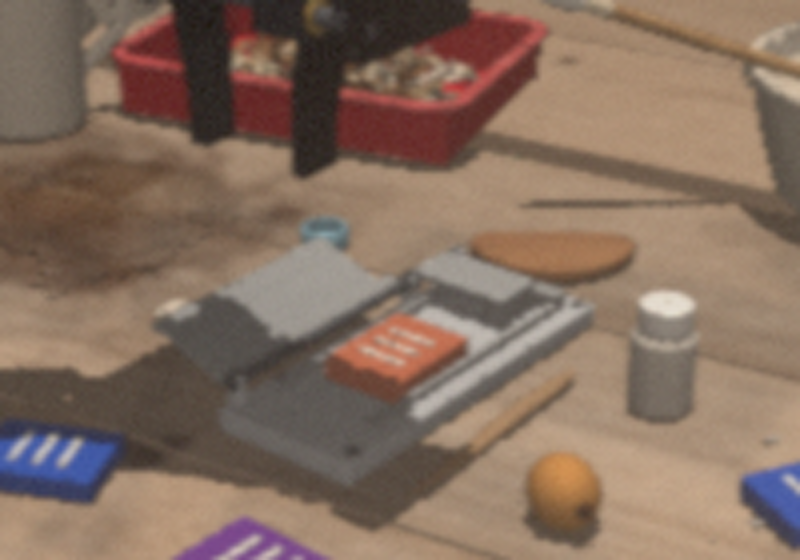

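View pics/w2.png

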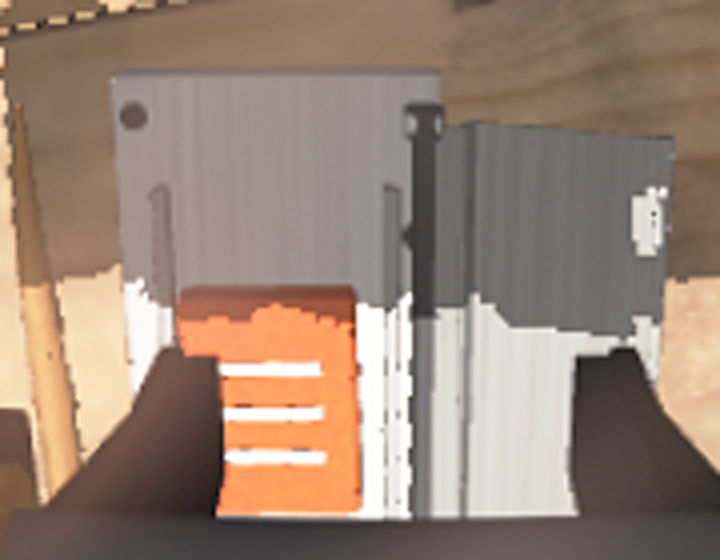

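The base's near edge measures -100 and the tile's near end about -48, both as expected. The arm was still settling, so I'll lower it part way and read again.

Emit:
{"op": "servo_tool", "data": {
  "increments": [
    {"dx":0,"dy":0,"dz":0.02,"roll":0},
    {"dx":0,"dy":0,"dz":0.02,"roll":0},
    {"dx":0,"dy":0,"dz":0,"roll":0},
    {"dx":0,"dy":0,"dz":0,"roll":0},
    {"dx":0,"dy":0,"dz":0,"roll":0}
  ]
}}

```text
clock: 2.75
eef_pos: [0.5332, 0.0253, 0.1054]
eef_rot: [0.074, 0.997, 0.001, 0.002]
wrist_force: [-0.1, -0.1, -1.0]
gripper_width: 0.0514
grip_force: 0.0
```

```bash
python3 -c "
from st import *
st()"
```

```text
clock 2.75 TCP holder mm [-67.4  32.2 105.4] tooly deg 81.47 F [-0.1 -0.1 -1. ] w 0.0514 tilt [-0.004  0.001 -1.   ]
```

Emit:
{"op": "servo_tool", "data": {
  "increments": [
    {"dx":0,"dy":0,"dz":0.02,"roll":0},
    {"dx":0,"dy":0,"dz":0.02,"roll":0},
    {"dx":0,"dy":0,"dz":0.006,"roll":0},
    {"dx":0,"dy":0,"dz":0,"roll":0},
    {"dx":0,"dy":0,"dz":0,"roll":0}
  ]
}}

```text
clock: 3.25
eef_pos: [0.5327, 0.0254, 0.0584]
eef_rot: [0.074, 0.997, 0.0, 0.001]
wrist_force: [-0.5, -1.0, -0.1]
gripper_width: 0.0509
grip_force: 0.0
```

Emit:
{"op": "servo_tool", "data": {
  "increments": [
    {"dx":0,"dy":0,"dz":0.004,"roll":0},
    {"dx":0,"dy":0,"dz":0.004,"roll":0},
    {"dx":0,"dy":0,"dz":0.004,"roll":0},
    {"dx":0,"dy":0,"dz":0.003,"roll":0},
    {"dx":0,"dy":0,"dz":0,"roll":0}
  ]
}}

```text
clock: 3.75
eef_pos: [0.5313, 0.0251, 0.0415]
eef_rot: [0.074, 0.997, -0.0, -0.001]
wrist_force: [-0.1, 0.6, 0.3]
gripper_width: 0.0514
grip_force: 0.0
```

Emit:
{"op": "servo_tool", "data": {
  "increments": [
    {"dx":0,"dy":0,"dz":0,"roll":0},
    {"dx":0,"dy":0,"dz":0,"roll":0},
    {"dx":0,"dy":0,"dz":0,"roll":0}
  ]
}}

```text
clock: 4.05
eef_pos: [0.5318, 0.0252, 0.0423]
eef_rot: [0.074, 0.997, 0.0, 0.0]
wrist_force: [-0.3, -0.0, -0.4]
gripper_width: 0.0509
grip_force: 0.0
```

```bash
python3 - <<'E'
from st import *
st()
f,_=grab_frame('scene')
cv2.imwrite('pics/s3.png',cv2.resize(f[130:270,240:440,::-1],None,fx=4,fy=4,interpolation=2))
E
```

```text
clock 4.05 TCP holder mm [-68.7  31.9  42.3] tooly deg 81.46 F [-0.3 -0.  -0.4] w 0.0509 tilt [-0.  0. -1.]
```

View pics/s3.png

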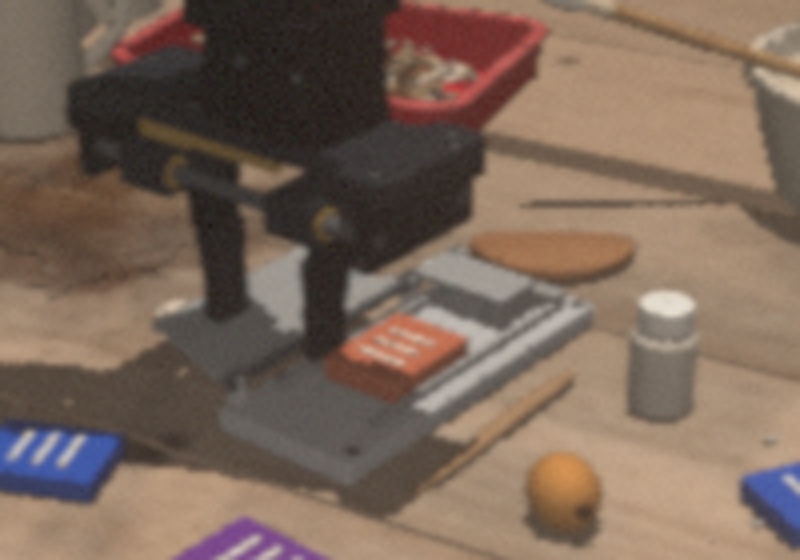

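```bash
python3 - <<'E'
from st import *
print(ctrl.finger_overhang)
M=camera_model('scene')
for y in(0-1.1,65):
  for z in (.017,.03,.04):
    q=H+ex*-.0687+ey*y/1000;c=M['R']@np.r_[q,z]+M['t'];u=np.array([M['fx']*c[0]/c[2]+M['cx'],M['fy']*c[1]/c[2]+M['cy']]);print(y,z,u.round(1),((u-[240,130])*4).round())
E
```

```text
0.025
-1.1 0.017 [322.5 229.4] [330. 398.]
-1.1 0.03 [322.4 223.3] [329. 373.]
-1.1 0.04 [322.3 218.6] [329. 354.]
65 0.017 [296.5 218.7] [226. 355.]
65 0.03 [296.2 212.8] [225. 331.]
65 0.04 [296.  208.2] [224. 313.]
```

The tips show at (320,355) and (228,318) in the crop, about 20 mm higher than nominal, and the wrist force is zero. So I'm not touching yet, and I'll go down until I feel the plate.

Emit:
{"op": "servo_tool", "data": {
  "increments": [
    {"dx":0,"dy":0,"dz":0.003,"roll":0},
    {"dx":0,"dy":0,"dz":0.003,"roll":0},
    {"dx":0,"dy":0,"dz":0,"roll":0},
    {"dx":0,"dy":0,"dz":0,"roll":0}
  ]
}}

```text
clock: 4.5
eef_pos: [0.5316, 0.0251, 0.0359]
eef_rot: [0.074, 0.997, -0.0, -0.0]
wrist_force: [0.2, -0.1, 0.0]
gripper_width: 0.0514
grip_force: 0.0
```

```bash
python3 - <<'E'
from st import *
st()
M=camera_model('scene')
def pr(x,y,z):
    q=H+ex*x/1000+ey*y/1000;c=M['R']@np.r_[q,z/1000]+M['t'];u=np.array([M['fx']*c[0]/c[2]+M['cx'],M['fy']*c[1]/c[2]+M['cy']]);return ((u-[240,130])*4).round()
print('base corner -100,-40',pr(-100,-40,12),'tile near corner',pr(-48,-23,24),'base far',pr(100,-40,12),'plate outer near',pr(-90,90,37))
f,_=grab_frame('scene')
cv2.imwrite('pics/s4.png',cv2.resize(f[130:270,240:440,::-1],None,fx=4,fy=4,interpolation=2))
E
```

```text
clock 4.50 TCP holder mm [-68.9  31.8  35.9] tooly deg 81.46 F [ 0.2 -0.1  0. ] w 0.0514 tilt [ 0. -0. -1.]
base corner -100,-40 [352. 463.] tile near corner [394. 382.] base far [598. 301.] plate outer near [156. 319.]
```

View pics/s4.png

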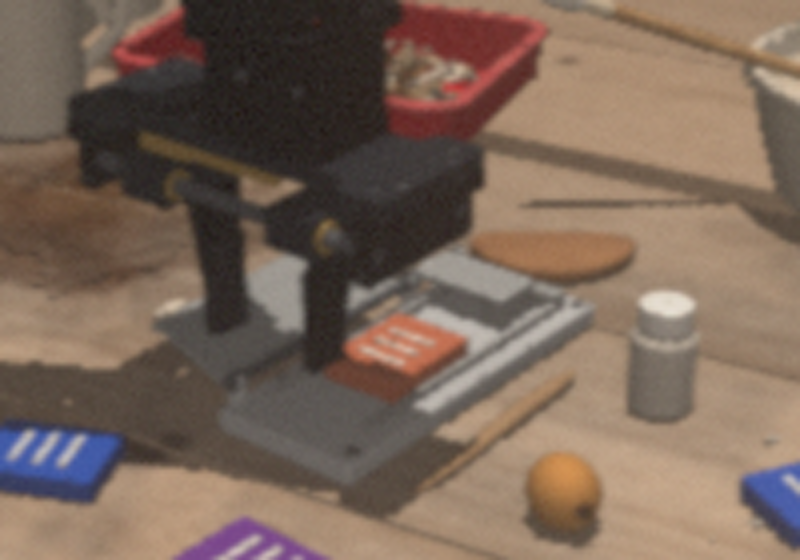

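Emit:
{"op": "servo_tool", "data": {
  "increments": [
    {"dx":0,"dy":0,"dz":0.003,"roll":0},
    {"dx":0,"dy":0,"dz":0.002,"roll":0},
    {"dx":0,"dy":0,"dz":0,"roll":0},
    {"dx":0,"dy":0,"dz":0,"roll":0}
  ]
}}

```text
clock: 4.95
eef_pos: [0.5317, 0.0251, 0.0311]
eef_rot: [0.074, 0.997, -0.0, -0.0]
wrist_force: [-0.0, -0.0, 1.6]
gripper_width: 0.051
grip_force: 0.0
```

Emit:
{"op": "servo_tool", "data": {
  "increments": [
    {"dx":0,"dy":0,"dz":0.002,"roll":0},
    {"dx":0,"dy":0,"dz":0.002,"roll":0},
    {"dx":0,"dy":0,"dz":0,"roll":0},
    {"dx":0,"dy":0,"dz":0,"roll":0}
  ]
}}

```text
clock: 5.35
eef_pos: [0.5319, 0.0253, 0.0274]
eef_rot: [0.074, 0.997, 0.0, 0.0]
wrist_force: [-1.5, 0.7, 3.4]
gripper_width: 0.0509
grip_force: 1.4
```

The plate was touched at TCP z of about 0.033, so the real tip is about 5 mm below the TCP. I'll press on, watching the force, to about 6 N.

Emit:
{"op": "servo_tool", "data": {
  "increments": [
    {"dx":0,"dy":0,"dz":0.002,"roll":0},
    {"dx":0,"dy":0,"dz":0.002,"roll":0},
    {"dx":0,"dy":0,"dz":0,"roll":0},
    {"dx":0,"dy":0,"dz":0,"roll":0}
  ]
}}

```text
clock: 5.75
eef_pos: [0.532, 0.0253, 0.0233]
eef_rot: [0.074, 0.997, 0.0, 0.0]
wrist_force: [-0.6, 2.2, 5.6]
gripper_width: 0.0509
grip_force: 2.0
```

Emit:
{"op": "servo_tool", "data": {
  "increments": [
    {"dx":0,"dy":0,"dz":0.002,"roll":0},
    {"dx":0,"dy":0,"dz":0,"roll":0},
    {"dx":0,"dy":0,"dz":0,"roll":0},
    {"dx":0,"dy":0,"dz":0,"roll":0}
  ]
}}

```text
clock: 6.15
eef_pos: [0.5319, 0.0252, 0.0213]
eef_rot: [0.074, 0.997, 0.0, 0.0]
wrist_force: [-0.5, 0.2, 5.2]
gripper_width: 0.051
grip_force: 2.4
```

```bash
python3 - <<'E'
from st import *
st()
f,_=grab_frame('scene')
cv2.imwrite('pics/s5.png',cv2.resize(f[130:270,240:440,::-1],None,fx=4,fy=4,interpolation=2))
E
```

```text
clock 6.15 TCP holder mm [-68.6  31.9  21.3] tooly deg 81.46 F [-0.5  0.2  5.2] w 0.051 tilt [-0.  0. -1.]
```

View pics/s5.png

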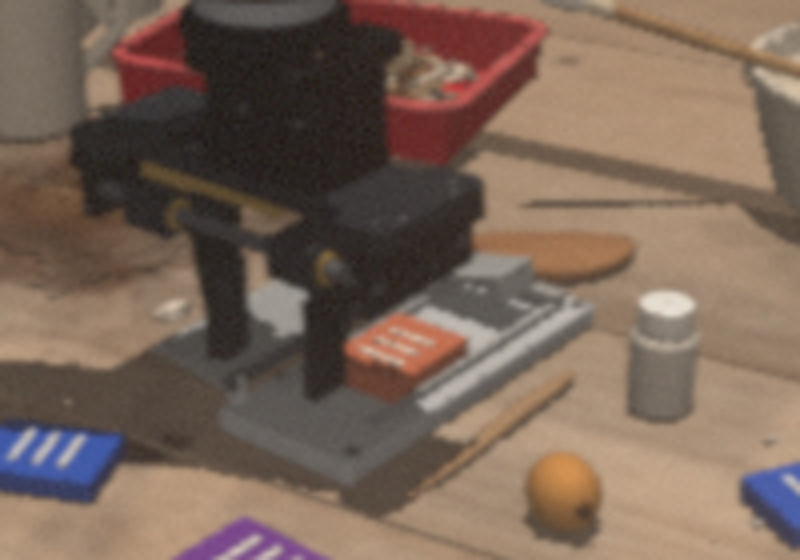

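The plate is now level, the jaw is raised, and both tips are at about z = 17 mm (crop (320,398) and (225,357)). I'll push.

Emit:
{"op": "servo_tool", "data": {
  "increments": [
    {"dx":-0.004,"dy":0,"dz":0,"roll":0},
    {"dx":-0.004,"dy":0,"dz":0,"roll":0},
    {"dx":-0.004,"dy":0,"dz":0,"roll":0},
    {"dx":-0.004,"dy":0,"dz":0,"roll":0},
    {"dx":-0.004,"dy":0,"dz":0,"roll":0}
  ]
}}

```text
clock: 6.7
eef_pos: [0.5485, 0.0213, 0.0204]
eef_rot: [0.075, 0.997, -0.001, -0.003]
wrist_force: [-5.3, 0.1, 6.9]
gripper_width: 0.0511
grip_force: 3.3
```

Emit:
{"op": "servo_tool", "data": {
  "increments": [
    {"dx":-0.004,"dy":0,"dz":0,"roll":0},
    {"dx":-0.004,"dy":0,"dz":0,"roll":0},
    {"dx":-0.004,"dy":0,"dz":0,"roll":0},
    {"dx":-0.004,"dy":0,"dz":0,"roll":0},
    {"dx":-0.004,"dy":0,"dz":0,"roll":0}
  ]
}}

```text
clock: 7.2
eef_pos: [0.5682, 0.0183, 0.0204]
eef_rot: [0.075, 0.997, -0.001, -0.003]
wrist_force: [-6.1, 0.1, 6.3]
gripper_width: 0.0512
grip_force: 3.3
```

```bash
python3 - <<'E'
from st import *
st()
f,_=grab_frame('scene')
cv2.imwrite('pics/s6.png',cv2.resize(f[130:270,240:440,::-1],None,fx=4,fy=4,interpolation=2))
E
```

```text
clock 7.20 TCP holder mm [-31.7  30.5  20.4] tooly deg 81.43 F [-6.1  0.1  6.3] w 0.0512 tilt [ 0.007 -0.003 -1.   ]
```

View pics/s6.png

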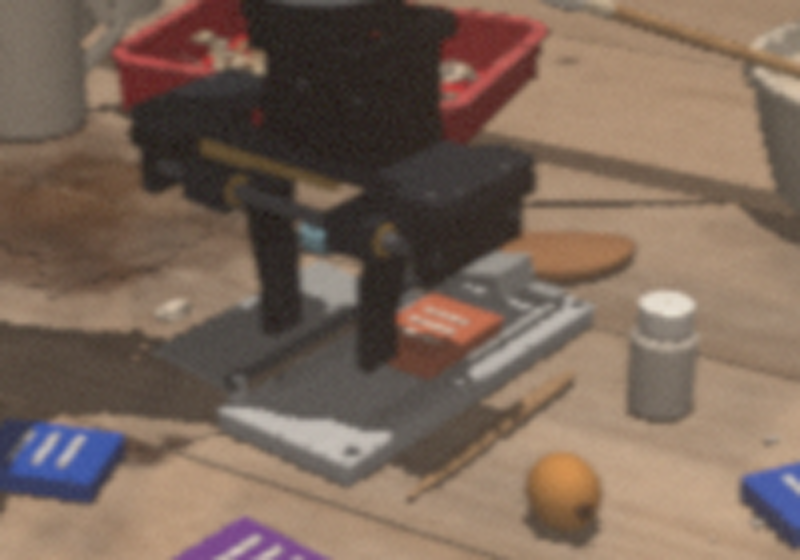

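The tile is moving along the channel in front of the fingertip. I'll keep pushing, watching the force. That was my tenth and last picture, so from here I use numbers only.

Emit:
{"op": "servo_tool", "data": {
  "increments": [
    {"dx":-0.004,"dy":0,"dz":0,"roll":0},
    {"dx":-0.004,"dy":0,"dz":0,"roll":0},
    {"dx":-0.004,"dy":0,"dz":0,"roll":0},
    {"dx":-0.004,"dy":0,"dz":0,"roll":0},
    {"dx":-0.004,"dy":0,"dz":0,"roll":0}
  ]
}}

```text
clock: 7.75
eef_pos: [0.5881, 0.0154, 0.0204]
eef_rot: [0.075, 0.997, -0.001, -0.003]
wrist_force: [-5.2, -0.0, 6.2]
gripper_width: 0.0508
grip_force: 3.2
```

Emit:
{"op": "servo_tool", "data": {
  "increments": [
    {"dx":-0.003,"dy":0,"dz":0,"roll":0},
    {"dx":-0.003,"dy":0,"dz":0,"roll":0},
    {"dx":-0.003,"dy":0,"dz":0,"roll":0},
    {"dx":0,"dy":0,"dz":0,"roll":0},
    {"dx":0,"dy":0,"dz":0,"roll":0}
  ]
}}

```text
clock: 8.25
eef_pos: [0.5975, 0.0141, 0.0205]
eef_rot: [0.075, 0.997, -0.001, -0.003]
wrist_force: [-3.7, -0.4, 5.1]
gripper_width: 0.0512
grip_force: 2.9
```

```bash
python3 -c "
from st import *
st()"
```

```text
clock 8.25 TCP holder mm [-2.1 30.7 20.5] tooly deg 81.44 F [-3.7 -0.4  5.1] w 0.0512 tilt [ 0.005 -0.002 -1.   ]
```

Emit:
{"op": "servo_tool", "data": {
  "increments": [
    {"dx":-0.002,"dy":0,"dz":0,"roll":0},
    {"dx":-0.002,"dy":0,"dz":0,"roll":0},
    {"dx":-0.002,"dy":0,"dz":0,"roll":0},
    {"dx":0,"dy":0,"dz":0,"roll":0}
  ]
}}

```text
clock: 8.65
eef_pos: [0.6032, 0.0132, 0.0204]
eef_rot: [0.075, 0.997, -0.001, -0.003]
wrist_force: [-5.1, 0.1, 6.4]
gripper_width: 0.0514
grip_force: 3.1
```

Emit:
{"op": "servo_tool", "data": {
  "increments": [
    {"dx":-0.0015,"dy":0,"dz":0,"roll":0},
    {"dx":-0.0015,"dy":0,"dz":0,"roll":0},
    {"dx":0,"dy":0,"dz":0,"roll":0}
  ]
}}

```text
clock: 8.95
eef_pos: [0.6046, 0.0129, 0.0203]
eef_rot: [0.075, 0.997, -0.001, -0.005]
wrist_force: [-6.6, 1.7, 8.6]
gripper_width: 0.0515
grip_force: 5.2
```

Emit:
{"op": "servo_tool", "data": {
  "increments": [
    {"dx":-0.0015,"dy":0,"dz":0,"roll":0},
    {"dx":-0.0015,"dy":0,"dz":0,"roll":0},
    {"dx":0,"dy":0,"dz":0,"roll":0}
  ]
}}

```text
clock: 9.25
eef_pos: [0.6049, 0.0127, 0.0201]
eef_rot: [0.076, 0.997, -0.001, -0.007]
wrist_force: [-13.8, 4.7, 12.1]
gripper_width: 0.051
grip_force: 8.0
```

```bash
python3 -c "
from st import *
st()"
```

```text
clock 9.25 TCP holder mm [ 5.5 30.5 20.1] tooly deg 81.32 F [-13.8   4.7  12.1] w 0.051 tilt [ 0.015 -0.004 -1.   ]
```

Emit:
{"op": "servo_tool", "data": {
  "increments": [
    {"dx":-0.0015,"dy":0,"dz":0,"roll":0},
    {"dx":-0.001,"dy":0,"dz":0,"roll":0},
    {"dx":0,"dy":0,"dz":0,"roll":0},
    {"dx":0,"dy":0,"dz":0,"roll":0}
  ]
}}

```text
clock: 9.65
eef_pos: [0.6052, 0.0125, 0.0199]
eef_rot: [0.076, 0.997, -0.002, -0.01]
wrist_force: [-16.5, 6.8, 15.6]
gripper_width: 0.051
grip_force: 10.2
```

```bash
python3 - <<'E'
from st import *
st()
M=camera_model('scene')
def pr(x,y,z):
    q=H+ex*x/1000+ey*y/1000;c=M['R']@np.r_[q,z/1000]+M['t'];return np.array([M['fx']*c[0]/c[2]+M['cx'],M['fy']*c[1]/c[2]+M['cy']]).round(1)
def msk(p):
    p=p.astype(int);m=(p[...,0]-p[...,2]>70)&(p[...,1]<130)&(p[...,0]>100);m[:180]=0;m[240:]=0;m[:,:305]=0;m[:,375:]=0;return m
f,_=grab_frame('scene')
for tag,img,dx,dy in(('start',np.load('scene0.npz')['p'],-18,-1),('now',f,47,0)):
    ys,xs=np.where(msk(img));i=ys.argmax();j=xs.argmax()
    print(tag,len(xs),'lowest',xs[ys==ys.max()].mean(),ys.max(),'right',xs.max(),ys[xs==xs.max()].mean(),'pred near bottom',pr(dx-30,dy-22,12),'pred far right top',pr(dx+30,dy-22,24))
t,_=grab_frame('top');p=t.astype(int);m=(p[...,0]-p[...,2]>60);m[:150]=0;m[230:]=0;m[:,:330]=0;m[:,372:]=0
ys,xs=np.where(m);print('top mask',len(xs),xs.min() if len(xs) else 0,xs.max(),ys.min(),ys.max())
E
```

```text
clock 9.65 TCP holder mm [ 5.7 30.3 19.9] tooly deg 81.27 F [-16.5   6.8  15.6] w 0.051 tilt [ 0.019 -0.005 -1.   ]
start 296 lowest 337.5 225 right 374 193.5 pred near bottom [338.6 231. ] pred far right top [357.7 213.5]
now 48 lowest 366.0 208 right 374 193.66666666666666 pred near bottom [358.7 217.7] pred far right top [376.2 201.5]Traceback (most recent call last):
  File "<stdin>", line 13, in <module>
    return umr_maximum(a, axis, None, out, keepdims, initial, where)
ValueError: zero-size array to reduction operation maximum which has no identity
```

```bash
python3 - <<'E'
from st import *
f,_=grab_frame('scene');g=cv2.GaussianBlur(f,(3,3),0)
hsv=cv2.cvtColor(g,cv2.COLOR_RGB2HSV).astype(int)
def m(h): 
    k=((h[...,0]<11)|(h[...,0]>172))&(h[...,1]>125)&(h[...,2]>35);k[:195]=0;k[232:]=0;k[:,:315]=0;k[:,385:]=0
    n,l,s,_=cv2.connectedComponentsWithStats(k.astype(np.uint8));print(s[1:][s[1:,4]>15].tolist());return k
s0=cv2.cvtColor(cv2.GaussianBlur(np.load('scene0.npz')['p'],(3,3),0),cv2.COLOR_RGB2HSV).astype(int)
m(s0);k=m(hsv)
for r in range(196,220):print(r,''.join('#' if v else '.' for v in k[r,330:385]))
E
```

```text
[[323, 210, 32, 17, 182]]
[[363, 203, 12, 7, 39]]
196 .......................................................
197 .......................................................
198 .......................................................
199 .......................................................
200 .......................................................
201 .......................................................
202 .......................................................
203 .........................................###...........
204 ........................................#####..........
205 ......................................######...........
206 ...................................########............
207 ..................................#######..............
208 .................................######................
209 ..................................####.................
210 .......................................................
211 .......................................................
212 .......................#...............................
213 ........................##.#...........................
214 ..........................##...........................
215 .......................................................
216 .......................................................
217 .......................................................
218 .......................................................
219 .......................................................
```

The tile matches its place at the stop to within about 1 px, and 16 N of push no longer moves it. I'll back the fingertip off with the plate still down, then lift to let the clip close.

Emit:
{"op": "servo_tool", "data": {
  "increments": [
    {"dx":0.003,"dy":0,"dz":0,"roll":0},
    {"dx":0.003,"dy":0,"dz":0,"roll":0},
    {"dx":0.003,"dy":0,"dz":0,"roll":0},
    {"dx":0,"dy":0,"dz":0,"roll":0},
    {"dx":0,"dy":0,"dz":0,"roll":0}
  ]
}}

```text
clock: 10.3
eef_pos: [0.6046, 0.0134, 0.0211]
eef_rot: [0.075, 0.997, -0.0, -0.001]
wrist_force: [-1.8, -1.9, 5.8]
gripper_width: 0.0511
grip_force: 4.1
```

Emit:
{"op": "servo_tool", "data": {
  "increments": [
    {"dx":0,"dy":0,"dz":-0.004,"roll":0},
    {"dx":0,"dy":0,"dz":-0.004,"roll":0},
    {"dx":0,"dy":0,"dz":-0.004,"roll":0},
    {"dx":0,"dy":0,"dz":-0.006,"roll":0},
    {"dx":0,"dy":0,"dz":-0.01,"roll":0}
  ]
}}

```text
clock: 10.8
eef_pos: [0.605, 0.0141, 0.0491]
eef_rot: [0.074, 0.997, -0.0, -0.001]
wrist_force: [-0.1, 0.0, -0.1]
gripper_width: 0.0509
grip_force: 0.0
```

Emit:
{"op": "servo_tool", "data": {
  "increments": [
    {"dx":0,"dy":0,"dz":-0.03,"roll":0},
    {"dx":0,"dy":0,"dz":-0.04,"roll":0},
    {"dx":0,"dy":0,"dz":-0.04,"roll":0},
    {"dx":0,"dy":0,"dz":-0.04,"roll":0},
    {"dx":0.04,"dy":0,"dz":0,"roll":0}
  ]
}}

```text
clock: 11.3
eef_pos: [0.5727, 0.0207, 0.2065]
eef_rot: [0.074, 0.997, 0.002, 0.008]
wrist_force: [-0.3, -0.2, -0.0]
gripper_width: 0.0507
grip_force: 0.0
```

Emit:
{"op": "servo_tool", "data": {
  "increments": [
    {"dx":0.04,"dy":-0.02,"dz":0,"roll":0},
    {"dx":0,"dy":-0.045,"dz":0,"roll":0},
    {"dx":0,"dy":-0.045,"dz":0,"roll":0},
    {"dx":0,"dy":-0.045,"dz":0,"roll":0},
    {"dx":0,"dy":-0.045,"dz":0,"roll":0}
  ]
}}

```text
clock: 11.8
eef_pos: [0.4961, -0.1732, 0.2004]
eef_rot: [0.074, 0.997, 0.0, 0.001]
wrist_force: [0.3, -0.3, 0.4]
gripper_width: 0.0515
grip_force: 0.0
```

Emit:
{"op": "servo_tool", "data": {
  "increments": [
    {"dx":0,"dy":-0.045,"dz":0,"roll":0},
    {"dx":0,"dy":-0.045,"dz":0,"roll":0},
    {"dx":0,"dy":0,"dz":0,"roll":0},
    {"dx":0,"dy":0,"dz":0,"roll":0},
    {"dx":0,"dy":0,"dz":0,"roll":0}
  ]
}}

```text
clock: 12.3
eef_pos: [0.4833, -0.2603, 0.1995]
eef_rot: [0.074, 0.997, 0.0, 0.0]
wrist_force: [0.5, 0.9, 1.4]
gripper_width: 0.051
grip_force: 0.0
```

```bash
python3 - <<'E'
from st import *
st()
f,d=grab_frame('top');p=f.astype(int);M=camera_model('top')
k=(p[...,0]-p[...,2]>60)&(p[...,1]<140);k[:150]=0;k[230:]=0;k[:,:332]=0;k[:,368:]=0
k=cv2.morphologyEx(k.astype(np.uint8),cv2.MORPH_CLOSE,np.ones((5,5)))
c,a=rect(k);X=ray('top',c,.024)[:,:2]-H;hx,hy=X@ex*1000,X@ey*1000
print(a,'visible tile x',hx.min().round(1),hx.max().round(1),'y',hy.min().round(1),hy.max().round(1))
lo=[(int(b),round(float(hx[abs(hy-b)<4].min()),1)) for b in(-16,-8,0,8,16)];print('near edge',lo)
v,u=np.mgrid[:400,:640];P=np.stack([(u-M['cx'])/M['fx']*d,(v-M['cy'])/M['fy']*d,d],-1);W=(P-M['t'])@M['R'];x=W[...,:2]-H;q=np.stack([x@ex,x@ey],-1)*1000
for n,a0,b0,a1,b1 in(('plate mid',-60,60,0,72),('jaw cover',50,-8,70,15)):
    s=(q[...,0]>a0)&(q[...,0]<a1)&(q[...,1]>b0)&(q[...,1]<b1);print(n,'z',1000*np.median(W[s][:,2]))
z0=np.load('top0.npz')
diff=(np.abs(p-z0['p'].astype(int)).sum(2)>120);diff[:,0:1]=0
n,l,s,_=cv2.connectedComponentsWithStats(diff.astype(np.uint8));print(s[1:][s[1:,4]>25].tolist())
E
```

```text
clock 12.30 TCP holder mm [ -74.1 -257.6  199.5] tooly deg 81.49 F [0.5 0.9 1.4] w 0.051 tilt [-0.  0. -1.]
285.5 visible tile x 16.9 74.3 y -23.6 18.1
near edge [(-16, 17.1), (-8, 18.0), (0, 17.2), (8, 17.8), (16, 16.9)]
plate mid z 20.28757175345404
jaw cover z 36.61697309311954
[[402, 145, 7, 7, 32], [410, 150, 37, 6, 101], [365, 153, 52, 104, 2254], [404, 157, 54, 45, 1319], [336, 160, 31, 63, 1054], [498, 161, 114, 126, 5829], [503, 172, 13, 17, 124], [538, 173, 12, 26, 122], [476, 178, 40, 46, 707], [322, 185, 5, 23, 46], [439, 185, 44, 65, 1058], [605, 193, 8, 15, 27], [411, 213, 12, 19, 94], [633, 216, 7, 16, 53], [471, 229, 7, 8, 31], [404, 231, 13, 12, 109], [428, 246, 67, 25, 378], [358, 259, 58, 122, 4456], [560, 258, 24, 19, 385], [589, 270, 4, 9, 26], [570, 297, 20, 68, 858], [533, 332, 41, 29, 611], [403, 360, 102, 40, 3085], [404, 375, 4, 25, 67]]
```

The tile's near edge is at x = 17 mm across its whole width, so its origin is at 47 mm. The plate height of about 20 mm fits the jaw resting on the tile, and the arm is clear.

```bash
python3 -c "
from workcell import ctrl
print(ctrl.job_done())"
```

```text
the job is handed in; nothing more can be done
None
```

The tile is fully against the end stop with the clip closed on it, the arm is clear of everything, and the job was handed in at about 12 s.

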